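# Wedge up the front edge of a relief panel and hold the wedge

## Task

The freshly oiled relief panel must get air beneath it: take the loose wooden wedge, lay it flat on the plywood board and push it thin end first, between the panel's two battens, under the middle of the panel's front edge (the edge away from the fence). Push until the panel's front just lifts off the board on both sides, about 4 to 5 mm and no more than 8 mm, with its back edge still down on the board against the fence; lift it with the wedge only, not with the gripper. Finish with the wedge still gripped in the fingers, holding it there flat on the board, and leave the wax tin, spanner, oil can and wood block alone.

Things in the scene. Friction and masses are not known exactly. Their poses are not given: they have to be found in the camera images.
- board: Fixed plywood board on the bench, 270 x 184 mm, upper face at z = 12 mm. +x runs level from its open front end (x = -140 mm) to the fence, a wooden bar across the far end (inner face x = +112 mm, 44 mm high); z up. Origin on the underside, on the centre line. Low cleats beside the panel's rear half keep it from moving sideways.
- panel: Loose wooden relief panel, 145 (x) x 160 (y) x 43 mm, 0.4 to 0.7 kg, with a light rosette on top, lying by the fence. Stands on two dark battens along x, 20 mm wide, centred at y = +-68 mm; between them an open tunnel 116 mm wide, 16 mm high. Origin mid underside; +x to the fence, front edge at x = -72.5 mm, z up. Pushed up at the front it tips about its back edge.
- lip (a point): Middle of the panel's lower front edge, the line that the wedge lifts: 16 mm above the board at the start, edge rounded by 3 mm. Moves and turns with the panel, axes as the panel's.
- foot_a (a point): Underside of the front end of the batten at the panel's +y side; its height over the board (z - 12 mm) is the lift there. Zero at the start.
- foot_b (a point): The same on the batten at the panel's -y side.
- back_edge (a point): Middle of the panel's back edge at the underside of the battens, level with the board's upper face.
- wedge: Loose softwood wedge, 120 mm long, 35 mm wide, 0.04 kg, lying flat on the bench left of the board. Thickness grows evenly from 12 mm (thin end) to 30 mm (head). Own x axis up, own +y level from thin end to head. Origin 15 mm above its flat underside, half way along, at one side face (the width runs 35 mm along own +z).
- wedge_tip (a point): Middle of the thin end's lower edge (on the flat underside, on the centre line). Axes as the wedge's. With the wedge flat on the board and this point d behind the lip, the lift at the lip is about 0.15 d - 4 mm (contact at d = 27 mm).
- wedge_head (a point): Middle of the thick end's lower edge, 120 mm from the tip point. Axes as the wedge's.
- wax_tin: Loose round tin with a red lid, 71 mm diameter, 29 mm high, bystander. Origin at the centre of its underside.
- spanner: Loose steel combination spanner lying flat, 179 x 32 x 8 mm, bystander. Origin at the middle of its underside, y along its length.
- oil_can: Loose brass oil can with an upright spout, 67 mm diameter, 150 mm high, bystander. Origin at the centre of its underside.
- wood_block: Loose dark hardwood offcut, 30 x 85 x 30 mm, not tapered, bystander. Origin at the centre of its underside, y along its length.

How it is judged:
By the outcome, as a careful person would: the job done as asked, in the order asked, and still so for the second after the job is handed in, while the arm keeps its last pose, push and grip.
It also fails if it takes over 38 s, if anything falls off the work surface, if the arm or the gripper's body presses on something with over 40 N, if the wrist force passes 120 N, or if a joint passes its speed limit or range.

## Robot

A 6-joint arm with a two-finger parallel gripper is mounted at the origin on a cart in front of the work surface, level with it; the furniture and walls round the work are solid. World frame = base frame: x ahead of the robot, y to its left, z up, the work surface at z = 0. Lengths are in mm, angles in rad, forces in N, time in s.
With the tool pointing down it reaches from about 275 to 750 mm from the base axis. Payload 10.2 kg.
Tool frame: the origin (TCP) lies at the centre of the arm's flange, where the gripper is bolted on; the fingertips stand 173 mm ahead of it and the grasp point (between the pads) lies 155 mm ahead of it; z points along the fingers, y is the line along which they close (so a half turn about z gives the same grasp; the last joint's range is limited). The gripper opens to 85 mm and grips with 20 to 120 N. Pads are 22 mm wide; open, the fingers measure 114 mm over their backs; the gripper's body (76 mm by 85 mm) begins 54 mm behind the grasp point. The pads swing forward as they close: fully open they stand 13 mm farther back than shut.
Start: joints at [0.97, 0.313, 1.498, -0, 1.331, -0.223], TCP at [193.674, 487.978, 404.694] pointing down, gripper open.
Joint ranges: [-2.94, 2.94], [-0.97, 2.17], [0.19, 2.56], [-1.23, 4.37], [0.02, 3.11], [-2.88, 2.88]. Speed limits (rad/s): [2.39, 2.39, 3.01, 3.14, 3.14, 3.14].

## Interface

Orientations are given as a unit quaternion [w, x, y, z].
In Python, from rig import ctrl, eyes, readout gives the robot as it stands (ctrl), with the cameras (eyes) and the readings (readout).
- The arm moves only by the shell command python3 steer.py [OPENING] [FORCE], which reads ROWS from standard input. ROWS is 1 to 8 rows, parted by semicolons, with the numbers parted by commas; each row has 6 numbers: dx, dy, dz in parts of the range, where 1.0 means 1000 mm, then a rotation vector rx, ry, rz in shares of 90 degrees (1.0 is 90 degrees); each row is the pose to reach, as a shift and turn from the pose commanded when the command began, along the tool's axes at that moment; what a row does not reach only later rows make up. A row lasts 1/10 s, in which the tool goes at most 50 mm and 0.15 rad, less where a joint would pass 70% of its speed; a pose out of reach is approached as far as the arm can. OPENING is the opening from 0.0 (shut) to 1.0 (fully open), set as the command begins (- or left out keeps the last). The fingers move at their own pace and stop on an object; FORCE is the grip in N (left out, the last holds). Time passes only in rows, so rows that do not move let the fingers close. It prints the time, the measured TCP pose, the force, the opening and the grip force at its end. A shift or turn number past 1, either way, is cut back to 1. Input that does not fit is refused with a message, and nothing moves.
- readout.sense(): the state, without advancing time (a new reading comes with each control period).
- eyes.capture(name): name is "scene" or "top" or "wrist"; returns the picture (400x640x3 uint8, red, green, blue); there is no depth.
- eyes.calibration(name): a dict with "fx", "fy", "cx", "cy" (pixels), "position" and "attitude" of the camera in the world. Camera axes: x right, y down, z forward; pixel columns grow to the right and rows downward; lengths in mm; the calibration is good to about 2 mm. A picture is of the moment at which its call begins: read the wrist's pose just before it. calibration takes no time and is no camera call; for the wrist camera it gives the pose at the moment of the call.
- ctrl.finish_job(): hands the job in; it is judged then, once.
The state is a dict: "time_s": time; "joints": joint angles; "dq": joint speeds; "tau": joint torques, N m; "eef_pos": TCP position; "ee_rot": TCP orientation; "force": force on the tool from outside, world axes, zero at the start; "wrist_torque": the same for the moment, N m; "grip_width": opening from 0.0 (shut) to 1.0 (fully open); "grip_force": force on a finger pad.
Only numpy, scipy, OpenCV 4.12 (cv2) and the standard library are available. Lean on these libraries where they do the work, as an engineer would, in place of code of your own. Each camera call takes 0.05 s, during which the arm holds its last target. There are 200 camera calls.

## Working session

There is one attempt and no reset: what is moved stays moved. The work goes in short steps, Python scripts to look and compute and a shell command to move; the robot and the scene stay as the last step left them, time stands still between calls to the robot, and variables do not carry over. Pictures are saved under pics/ and viewed, at most 10 in all, crops included, and the job is handed in when it is done.

```bash
ls; mkdir -p pics
python3 - <<'E'
from rig import ctrl, eyes, readout
import cv2
for n in("scene","top"):
    c=eyes.calibration(n); print(n,c)
    cv2.imwrite(f"pics/{n}0.png",eyes.capture(n)[:,:,::-1])
s=readout.sense();print(s)
E
```

```text
pics
rig.py
steer.py
scene {'fx': 400.2607689859497, 'fy': 400.2607689859497, 'cx': 321.39440692634395, 'cy': 201.2635575164855, 'position': array([-357.7352657 , -550.4574315 ,  634.37255488]), 'attitude': array([-0.43885028,  0.75717208, -0.41189883,  0.25385079])}
top {'fx': 464.9864965473548, 'fy': 464.9864965473548, 'cx': 319.15759039405486, 'cy': 199.2969540447228, 'position': array([ 316.45851139,   -5.69608855, 1441.11611046]), 'attitude': array([ 0.05013593, -0.69821222,  0.71124754, -0.06413289])}
{'time_s': 0.1, 'joints': array([ 9.69572139e-01,  3.13409326e-01,  1.49831597e+00, -8.92834671e-06,
        1.33098836e+00, -2.23379681e-01]), 'dq': array([-0.00052851,  0.00013898, -0.00315245,  0.00013062, -0.00150511,
        0.00098226]), 'tau': array([ 2.94816899e-03, -4.12895358e+01, -2.60140049e+01, -1.28281768e-04,
        2.99691477e-03,  1.51211600e-05]), 'eef_pos': array([193.67234182, 487.94979378, 404.20136294]), 'ee_rot': array([-2.20631271e-04,  1.87799360e-01,  9.82207252e-01, -5.15269215e-04]), 'force': array([ 0.11912107, -1.0155143 ,  0.2124323 ]), 'wrist_torque': array([-0.01903666, -0.01895156, -0.01613208]), 'grip_force': 0.0, 'grip_width': 1.003962440278093}
```

View pics/top0.png

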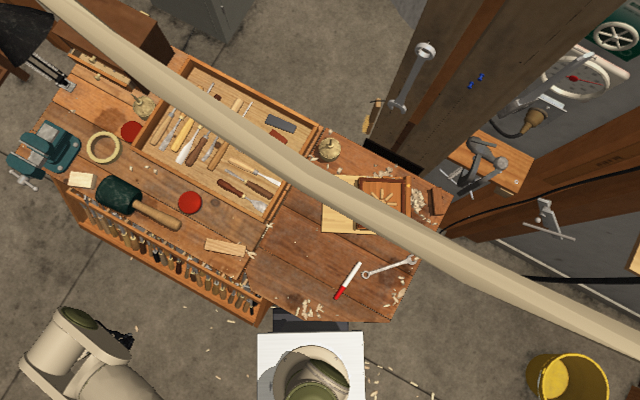

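View pics/scene0.png

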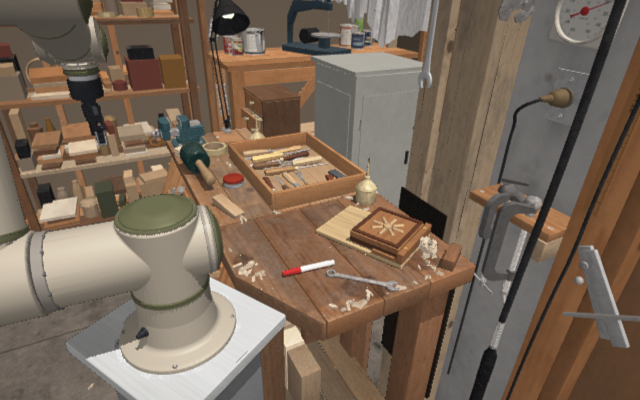

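The top view shows the wedge at about (225,246), the panel at (385,200) half hidden by an overhead beam, and the board's front end at (335,217). The tin is at (190,203) and the oil can at (329,150). In the scene view the wedge is at (228,207) and the panel at (388,232). I'll enlarge both.

Run:
```python
import cv2,numpy as np
a=cv2.imread("pics/top0.png")[165:275,190:460]; b=cv2.imread("pics/scene0.png")[165:275,200:470]
r=lambda i:cv2.resize(i,None,fx=2.72,fy=2.72,interpolation=cv2.INTER_CUBIC)
cv2.imwrite("pics/crop0.png",np.vstack([r(a),r(b)]))
```

```text
(no output)
```

View pics/crop0.png

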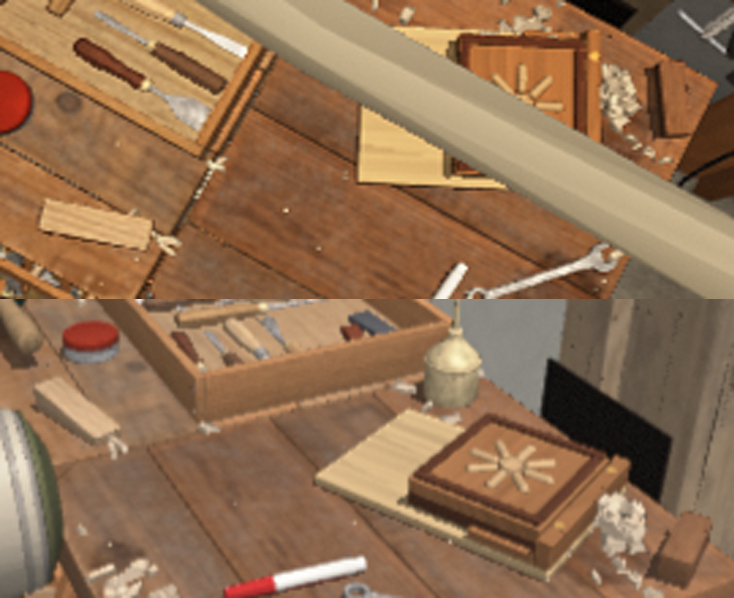

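The crops show the wedge with its thick head on the left and thin end pointing right, towards the board. In the top image its corners are near (205,239), (205,250), (245,256) and (246,245). The board's front edge is at column 322, with its near front corner at (322,232), and in the scene image its near front corner is at (317,231).

```bash
cat > h.py <<'E'
import numpy as np, cv2
from scipy.spatial.transform import Rotation as R
def rot(q): return R.from_quat(np.r_[q[1:],q[0]])
def ray(c,uv):
    d=rot(c["attitude"]).apply([(uv[0]-c["cx"])/c["fx"],(uv[1]-c["cy"])/c["fy"],1.]); return np.array(c["position"]),d
def plane(c,uv,z):
    p,d=ray(c,uv); return (p+d*(z-p[2])/d[2]).round(1)
def proj(c,P):
    q=rot(c["attitude"]).inv().apply(np.array(P,float)-c["position"]); return np.array([c["cx"]+c["fx"]*q[...,0]/q[...,2],c["cy"]+c["fy"]*q[...,1]/q[...,2]]).T.round(1)
E
python3 - <<'E'
from h import *
from rig import ctrl, eyes, readout
t=eyes.calibration("top");s=eyes.calibration("scene")
T=lambda x,y,z:plane(t,(190+x/2.72,165+y/2.72),z)
S=lambda x,y,z:plane(s,(200+x/2.72,165+(y-299)/2.72),z)
print("wedge top",T(42,200,30),T(40,232,30),T(150,248,12),T(152,217,12))
print("board top",T(359,183,12),T(361,105,12),T(505,188,12))
print("board sc",S(317,480,12),S(408,410,12),S(548,575,12))
print("panel sc",S(408,472,55),S(490,415,55),S(540,528,55),S(606,457,55),"ros",S(512,464,55),T(528,98,55))
print("tin",T(0,100,29),"oil",S(452,405,0),"blk",T(668,100,30),"tray",T(205,155,40),S(205,415,0),S(445,375,0))
c=eyes.calibration("wrist");print(c); print(rot(readout.sense()["ee_rot"]).as_matrix().round(3))
E
```

```text
wedge top [432.3 309.8  30. ] [397.  311.3  30. ] [377.8 192.4  12. ] [412.4 190.4  12. ]
board top [446.4 -43.1  12. ] [535.7 -47.2  12. ] [ 437.7 -208.5   12. ]
board sc [441.4 -49.2  12. ] [623.7 -57.   12. ] [ 427.6 -309.8   12. ]
panel sc [ 448.  -149.9   55. ] [ 596.3 -169.1   55. ] [ 433.4 -294.1   55. ] [ 585.  -302.4   55. ] ros [ 519.2 -228.7   55. ] [ 533.8 -232.    55. ]
tin [545.8 359.2  29. ] oil [683.  -85.2   0. ] blk [ 532.7 -395.3   30. ] tray [478.2 128.2  40. ] [498.7 141.9   0. ] [746.9 -43.5   0. ]
{'fx': 284.5298393931704, 'fy': 284.5298393931704, 'cx': 323.0352341382923, 'cy': 197.11342135677532, 'position': array([129.90333522, 512.91166573, 373.84038121]), 'attitude': array([0.11307252, 0.81960223, 0.55639899, 0.07672648])}
[[-0.929  0.369 -0.001]
 [ 0.369  0.929 -0.001]
 [ 0.    -0.001 -1.   ]]
```

The manual's scale: shifts go in shares of 1000 mm and turns go in shares of 90 degrees. Converting my numbers, -284 mm / 1000 = -0.284, -240 mm / 1000 = -0.24, 1.2 rad / 1.5708 = 0.7639.

```bash
echo '-0.05,-0.025,0,0,0,0.0955;-0.1,-0.05,0,0,0,0.191;-0.15,-0.075,0,0,0,0.2865;-0.2,-0.1,0,0,0,0.382;-0.24,-0.12,0,0,0,0.4775;-0.284,-0.143,0,0,0,0.573;-0.284,-0.143,0,0,0,0.6685;-0.284,-0.143,0,0,0,0.7639' | python3 steer.py 1.0; echo '0,0,0,0,0,0.098;0,0,0,0,0,0.098;0,0,0,0,0,0.098' | python3 steer.py
python3 - <<'E'
from h import *
from rig import ctrl, eyes, readout
c=eyes.calibration("wrist");I=eyes.capture("wrist")[:,:,::-1]
cv2.imwrite("pics/w1.png",I)
s=readout.sense();print(s["joints"].round(2),s["eef_pos"],rot(s["ee_rot"]).as_matrix().round(3))
print(c["position"],proj(c,[[432,310,30],[397,311,30],[378,192,12],[412,190,12]]))
E
```

```text
time_s: 0.9
eef_pos: [406.5, 248.3, 404.3]
ee_rot: [-0.0, 0.713, 0.701, -0.0]
force: [-0.6, 0.3, 0.3]
grip_width: 0.999
grip_force: 0.0
time_s: 1.2
eef_pos: [404.8, 250.4, 404.5]
ee_rot: [-0.0, 0.76, 0.649, -0.0]
force: [0.4, 0.7, 0.7]
grip_width: 0.999
grip_force: 0.0
[0.31 0.2  1.64 0.   1.3  0.46] [404.79314267 250.41290027 404.56747601] [[ 0.157  0.988 -0.   ]
 [ 0.988 -0.157 -0.   ]
 [-0.    -0.    -1.   ]]
[415.90907383 317.98960765 374.14593438] [[338.  121.8]
 [308.4 125.8]
 [310.2 217.4]
 [335.3 215.1]]
```

View pics/w1.png

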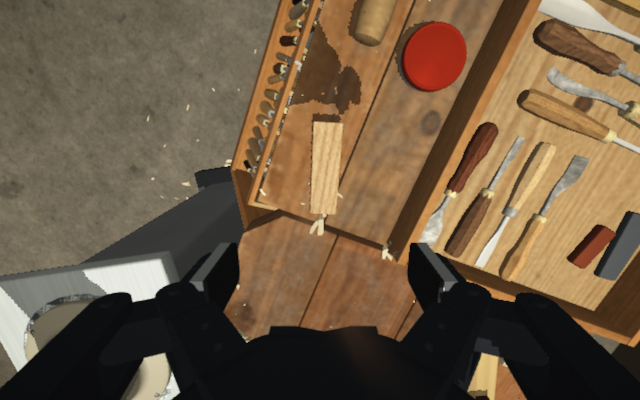

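The wrist view shows the wedge at about columns 310–342 and rows 120–214, head at the top, with no tool tray in the way of the fingers. I'll fit its outline.

Run:
```python
from h import *
from rig import ctrl, eyes, readout
c=eyes.calibration("wrist");I=cv2.imread("pics/w1.png").astype(int)
print(I[160,326],I[200,324],I[130,330],I[160,355],I[160,295])
m=((I[:,:,0]>85)&(I[:,:,2]>150)).astype(np.uint8)
m[:105]=0;m[225:]=0;m[:,:300]=0;m[:,350:]=0
m=cv2.morphologyEx(m,cv2.MORPH_OPEN,np.ones((7,7)))
m=cv2.morphologyEx(m,cv2.MORPH_CLOSE,np.ones((5,5)))
k=max(cv2.findContours(m,0,1)[0],key=cv2.contourArea)
print(cv2.contourArea(k)); q=cv2.approxPolyDP(k,4,True)[:,0];print(q.tolist())
for u in q: print(u,plane(c,u,30 if u[1]<170 else 12))
# edges: per-row extents
ys=np.arange(125,212,6)
for y in (123,130,150,170,190,205,210):
    x=np.flatnonzero(m[y]); print(y,x.min() if len(x) else None,x.max() if len(x) else None)
x=np.flatnonzero(m.any(1));print(x.min(),x.max())
```

```text
[127 182 219] [135 188 221] [138 195 229] [ 73 116 156] [ 74 124 177]
2457.0
[[314, 122], [311, 213], [335, 214], [342, 123]]
[314 122] [404.3 314.3  30. ]
[311 213] [380.1 198.1  12. ]
[335 214] [411.8 191.6  12. ]
[342 123] [436.5 308.   30. ]
123 314 342
130 313 342
150 313 341
170 312 339
190 311 337
205 311 336
210 311 336
122 214
```

In the tool's units: 175 mm / 1000 = 0.175, 145 mm / 1000 = 0.145, 0.035 rad / 1.5708 = 0.0223.

```bash
echo '0.032,0.003,0,0,0,0.0223;0.032,0.003,0,0,0,0.0223;0.032,0.003,0.05,0,0,0.0223;0.032,0.003,0.1,0,0,0.0223;0.032,0.003,0.145,0,0,0.0223;0.032,0.003,0.175,0,0,0.0223;0.032,0.003,0.175,0,0,0.0223' | python3 steer.py 0.65
python3 - <<'E'
from h import *
from rig import ctrl, eyes, readout
c=eyes.calibration("wrist");I=eyes.capture("wrist")[:,:,::-1]
cv2.imwrite("pics/w2.png",I)
s=readout.sense();R0=rot(s["ee_rot"]).as_matrix();p=s["eef_pos"];print(p)
g=p+R0[:,2]*(p[2]-25);print(proj(c,[g,g+R0[:,0]*30,g-R0[:,0]*80]))
E
```

```text
time_s: 1.95
eef_pos: [412.0, 280.8, 226.5]
ee_rot: [-0.001, 0.772, 0.635, -0.004]
force: [-0.4, 0.2, 0.4]
grip_width: 0.647
grip_force: 0.0
[412.74751887 281.2349796  229.06485601]
[[324.9 226.2]
 [325.  180.6]
 [324.7 329.9]]
```

View pics/w2.png

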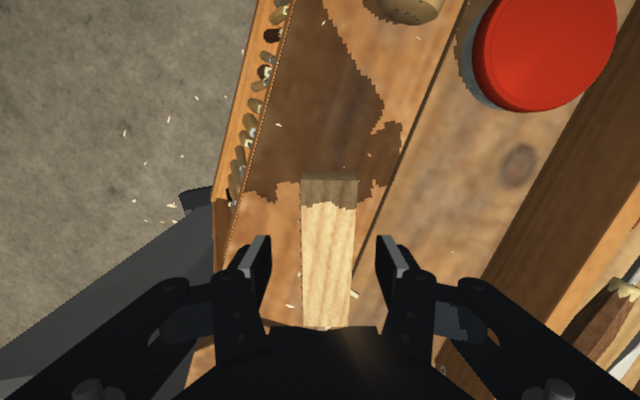

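The wedge lies centred between the pads, columns 301–358 at the head with the head's edge at row 180 as predicted. I'll go down and grip.

In the tool's units: 50 mm / 1000 = 0.05, 30 mm / 1000 = 0.03, 0.01 rad / 1.5708 = 0.0064.

```bash
echo '0,0.001,0.03,0,0,0.0064;0,0.001,0.05,0,0,0.0064;0,0.001,0.05,0,0,0.0064;0,0.001,0.05,0,0,0.0064' | python3 steer.py; echo '0,0,0,0,0,0;0,0,0,0,0,0;0,0,0,0,0,0;0,0,0,0,0,0;0,0,0,0,0,0;0,0,0,0,0,0' | python3 steer.py 0 70
```

```text
time_s: 2.4
eef_pos: [414.6, 281.5, 181.6]
ee_rot: [0.0, 0.776, 0.631, 0.001]
force: [-0.4, -0.0, 0.2]
grip_width: 0.649
grip_force: 0.0
time_s: 3.0
eef_pos: [414.5, 281.5, 181.7]
ee_rot: [0.001, 0.776, 0.631, 0.002]
force: [-0.8, -0.6, 9.9]
grip_width: 0.388
grip_force: 70.8
```

Gripped, and the wedge rested flat on the bench at TCP z = 181.7, so it will sit flat on the board at about 193.7. Next I'll lift and carry it over the board to look at the panel.

In the tool's units: -218 mm / 1000 = -0.218, -190 mm / 1000 = -0.19.

```bash
echo '0,0,-0.02,0,0,0;0,0,-0.06,0,0,0;0,0,-0.105,0,0,0;0,0,-0.15,0,0,0;0,0,-0.19,0,0,0;0,0,-0.218,0,0,0;0,0,-0.218,0,0,0' | python3 steer.py
echo '-0.03,0.015,0,0,0,-0.0127;-0.07,0.035,0,0,0,-0.0318;-0.11,0.055,0,0,0,-0.0446;-0.15,0.075,0,0,0,-0.0573;-0.19,0.095,0,0,0,-0.07;-0.23,0.115,0,0,0,-0.0828;-0.27,0.135,0,0,0,-0.0955;-0.31,0.155,0,0,0,-0.0955' | python3 steer.py
echo '-0.04,0.02,0,0,0,0;-0.08,0.041,0,0,0,0;-0.115,0.058,0,0,0,0;-0.126,0.064,0,0,0,0;-0.126,0.064,0,0,0,0;-0.126,0.064,0,0,0,0' | python3 steer.py
python3 - <<'E'
from h import *
from rig import ctrl, eyes, readout
s=readout.sense();c=eyes.calibration("wrist");I=eyes.capture("wrist")[:,:,::-1]
cv2.imwrite("pics/w3.png",I)
print(s["eef_pos"],rot(s["ee_rot"]).as_matrix().round(3).tolist(),c["position"])
np.save("c3.npy",c,allow_pickle=True)
print(proj(c,[[446,-47,12],[620,-57,12],[448,-160,28],[596,-167,28]]))
E
```

```text
time_s: 3.7
eef_pos: [413.8, 281.3, 402.5]
ee_rot: [0.001, 0.776, 0.631, 0.004]
force: [-0.2, 1.2, -1.5]
grip_width: 0.392
grip_force: 69.6
time_s: 4.5
eef_pos: [502.1, -55.7, 397.5]
ee_rot: [-0.0, 0.726, 0.687, -0.0]
force: [0.2, -0.2, -0.3]
grip_width: 0.391
grip_force: 69.7
time_s: 5.1
eef_pos: [558.8, -182.3, 397.5]
ee_rot: [-0.0, 0.726, 0.687, -0.0]
force: [0.7, 0.0, -0.4]
grip_width: 0.387
grip_force: 69.7
[ 558.84235955 -182.2841939   397.49793552] [[0.055, 0.998, -0.001], [0.998, -0.055, 0.001], [0.001, -0.001, -1.0]] [ 562.95993205 -113.89370372  367.15586874]
[[218.2  62.7]
 [370.4  62.9]
 [229.7 162.8]
 [353.4 161.8]]
```

View pics/w3.png

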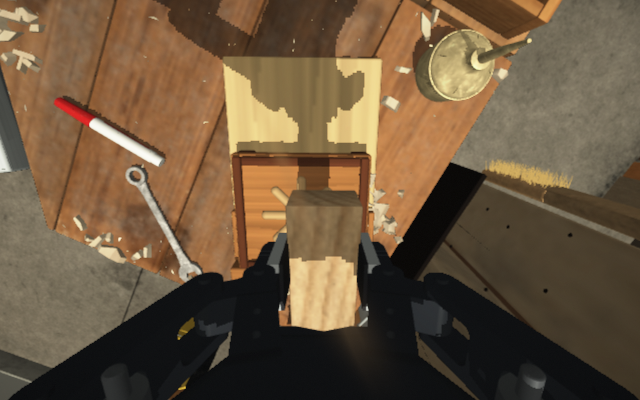

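The wrist view shows the board's front corners at (223,57) and (381,58), and the panel's top front corners at about (233,155) and (371,155). The oil can, at (455,65), is well to the side. I'll measure the edges more exactly.

Run:
```python
from h import *
c=np.load("c3.npy",allow_pickle=True).item();I=cv2.imread("pics/w3.png")
hsv=cv2.cvtColor(I,cv2.COLOR_BGR2HSV).astype(int);g=cv2.cvtColor(I,cv2.COLOR_BGR2GRAY).astype(float)
# board side edges: strongest gradient near cols; front: rows; panel front
gx=cv2.Sobel(cv2.GaussianBlur(g,(3,3),0),cv2.CV_64F,1,0);gy=cv2.Sobel(cv2.GaussianBlur(g,(3,3),0),cv2.CV_64F,0,1)
L=[(y,216+np.argmax(gx[y,216:236])) for y in range(65,145,8)];Rr=[(y,370+np.argmin(gx[y,370:390])) for y in range(65,145,8)]
F=[(x,50+np.argmax(gy[50:66,x])) for x in (230,238,335,345,355,365,375)]
P=[(x,145+np.argmin(gy[145:162,x])) for x in range(235,372,12)]
print(L,Rr,F,P,sep="\n")
for u,v in ((227,65),(231,140),(381,65),(378,140),(223.5,57.5),(381,58.5)):print(u,v,plane(c,(u,v),12))
for r in range(146,166,2): print(r,[int(g[r,x]) for x in(245,270,285,340,355)],end=" ")
print()
for x in list(range(226,246))+list(range(362,382)): print(x,[int(g[r,x]) for r in (158,165,180)],end=" ")
```

```text
[(65, np.int64(223)), (73, np.int64(223)), (81, np.int64(224)), (89, np.int64(225)), (97, np.int64(225)), (105, np.int64(226)), (113, np.int64(226)), (121, np.int64(227)), (129, np.int64(228)), (137, np.int64(228))]
[(65, np.int64(381)), (73, np.int64(381)), (81, np.int64(380)), (89, np.int64(380)), (97, np.int64(379)), (105, np.int64(379)), (113, np.int64(378)), (121, np.int64(378)), (129, np.int64(377)), (137, np.int64(377))]
[(230, np.int64(56)), (238, np.int64(56)), (335, np.int64(58)), (345, np.int64(58)), (355, np.int64(58)), (365, np.int64(58)), (375, np.int64(58))]
[(235, np.int64(152)), (247, np.int64(150)), (259, np.int64(151)), (271, np.int64(156)), (283, np.int64(156)), (295, np.int64(152)), (307, np.int64(152)), (319, np.int64(152)), (331, np.int64(157)), (343, np.int64(152)), (355, np.int64(151)), (367, np.int64(153))]
227 65 [455.7 -50.   12. ]
231 140 [ 448.2 -134.3   12. ]
381 65 [632.1 -59.9  12. ]
378 140 [ 628.3 -144.3   12. ]
223.5 57.5 [452.8 -42.   12. ]
381 58.5 [632.1 -53.   12. ]
146 [110, 121, 112, 101, 118] 148 [109, 120, 112, 102, 118] 150 [67, 119, 113, 
[... 234 characters left out ...]
 [112, 125, 118] 229 [111, 129, 119] 230 [138, 173, 119] 231 [131, 174, 150] 232 [76, 93, 155] 233 [71, 72, 99] 234 [72, 77, 71] 235 [72, 78, 76] 236 [71, 77, 77] 237 [69, 76, 77] 238 [66, 74, 76] 239 [55, 66, 75] 240 [43, 48, 67] 241 [50, 64, 49] 242 [59, 100, 98] 243 [59, 112, 145] 244 [59, 112, 153] 245 [59, 114, 152] 362 [51, 75, 80] 363 [51, 80, 80] 364 [50, 80, 79] 365 [48, 79, 77] 366 [49, 77, 75] 367 [48, 74, 69] 368 [75, 69, 94] 369 [120, 95, 121] 370 [130, 123, 166] 371 [179, 181, 204] 372 [218, 218, 205] 373 [218, 216, 192] 374 [210, 207, 151] 375 [186, 161, 133] 376 [151, 125, 148] 377 [134, 139, 150] 378 [134, 143, 151] 379 [133, 148, 148] 380 [134, 150, 146] 381 [135, 149, 144]
```

Run:
```python
import cv2
I=cv2.imread("pics/w3.png")[45:215,215:390]
cv2.imwrite("pics/c3.png",cv2.resize(I,None,fx=3.5,fy=3.5,interpolation=cv2.INTER_CUBIC))
```

```text
(no output)
```

View pics/c3.png

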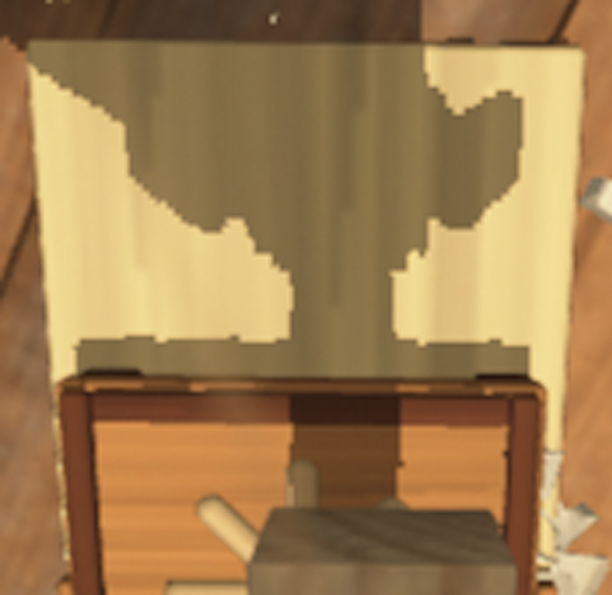

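The crop shows the panel's top front corners at pixel (232.4,153.6) and (370.7,154.1). The board edges run cleanly down both sides.

Run:
```python
from h import *
c=np.load("c3.npy",allow_pickle=True).item()
l1,l2,r1,r2=[plane(c,u,12)[:2] for u in((223.5,65),(228.5,137),(381.5,65),(377.5,137))]
print(l1,l2,r1,r2)
d=((l2-l1)/np.linalg.norm(l2-l1)+(r2-r1)/np.linalg.norm(r2-r1))/2;print("dir",d,"width",np.linalg.norm(r1-l1),np.linalg.norm(r2-l2))
print("front",plane(c,(226,56.5),12),plane(c,(378,58),12))
a,b=plane(c,(232.9,154),55),plane(c,(370.5,154.5),55);print("panel",a,b,b-a,(a+b)/2)
```

```text
[451.7 -49.8] [ 445.6 -130.6] [632.6 -59.9] [ 627.8 -140.7]
dir [-0.06729111 -0.99770125] width 181.1817319709689 182.47972490115163
front [455.8 -41.1  12. ] [628.7 -52.3  12. ]
panel [ 462.  -146.9   55. ] [ 612.2 -155.8   55. ] [150.2  -8.9   0. ] [ 537.1  -151.35   55.  ]
```

In the tool's units: 180 mm / 1000 = 0.18, 155 mm / 1000 = 0.155, 0.01 rad / 1.5708 = 0.0064.

```bash
echo '0.04,-0.007,0,0,0,0.0064;0.085,-0.015,0,0,0,0.0064;0.12,-0.022,0,0,0,0.0064;0.132,-0.023,0.03,0,0,0.0064;0.132,-0.023,0.075,0,0,0.0064;0.132,-0.023,0.12,0,0,0.0064;0.132,-0.023,0.155,0,0,0.0064;0.132,-0.023,0.18,0,0,0.0064' | python3 steer.py; echo '0,0,0.01,0,0,0;0,0,0.015,0,0,0;0,0,0.015,0,0,0;0,0,0.015,0,0,0' | python3 steer.py
python3 - <<'E'
from h import *
from rig import ctrl, eyes, readout
s=readout.sense();c=eyes.calibration("wrist");I=eyes.capture("wrist")[:,:,::-1]
S=eyes.capture("scene")[150:290,290:460,::-1]
cv2.imwrite("pics/m4.png",np.vstack([cv2.resize(I,(510,319)),cv2.resize(S,(510,420),interpolation=cv2.INTER_CUBIC)[140:]]))
print(s["eef_pos"],rot(s["ee_rot"]).as_matrix().round(4).tolist(),s["force"].round(1))
E
```

```text
time_s: 5.95
eef_pos: [542.5, -48.7, 215.9]
ee_rot: [-0.001, 0.729, 0.684, -0.0]
force: [0.7, -0.1, -1.1]
grip_width: 0.391
grip_force: 69.7
time_s: 6.35
eef_pos: [543.8, -50.1, 204.0]
ee_rot: [0.001, 0.73, 0.684, 0.001]
force: [0.4, 0.2, -1.3]
grip_width: 0.388
grip_force: 69.7
[543.84215949 -50.11917086 204.01533447] [[0.0657, 0.9978, 0.0021], [0.9978, -0.0657, -0.0007], [-0.0005, 0.0022, -1.0]] [ 0.4  0.2 -1.3]
```

View pics/m4.png

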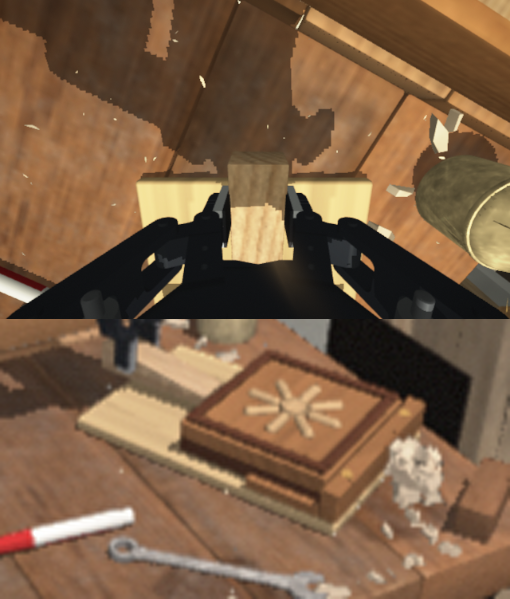

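The wedge now hovers over the board on the centre line, pointing at the middle of the panel front, with its thin end just short of the panel. I'll lower it until it rests on the board.

In the tool's units: 9 mm / 1000 = 0.009, 7 mm / 1000 = 0.007.

```bash
echo '0,0,0.004,0,0,0;0,0,0.007,0,0,0;0,0,0.009,0,0,0;0,0,0.009,0,0,0;0,0,0.009,0,0,0' | python3 steer.py;echo '0,0,0.0005,0,0,0;0,0,0.001,0,0,0;0,0,0.001,0,0,0;0,0,0.001,0,0,0' | python3 steer.py
```

```text
time_s: 6.95
eef_pos: [543.5, -50.2, 193.8]
ee_rot: [-0.0, 0.73, 0.683, -0.0]
force: [-1.1, 0.7, 3.8]
grip_width: 0.391
grip_force: 70.0
time_s: 7.35
eef_pos: [543.5, -50.2, 193.7]
ee_rot: [0.0, 0.73, 0.683, -0.0]
force: [-6.3, 1.0, 15.2]
grip_width: 0.389
grip_force: 71.4
```

It touched down at exactly the predicted height. I'll ease the press and push forward in stages.

In the tool's units: -30 mm / 1000 = -0.03, -28 mm / 1000 = -0.028.

```bash
echo '-0.002,0,-0.0007,0,0,0;-0.006,0,-0.0007,0,0,0;-0.012,0,-0.0007,0,0,0;-0.018,0,-0.0007,0,0,0;-0.024,0,-0.0007,0,0,0;-0.028,0,-0.0007,0,0,0;-0.03,0,-0.0007,0,0,0;-0.03,0,-0.0007,0,0,0' | python3 steer.py; for i in 1 2 3 4; do echo; done; echo '-0.001,0,0,0,0,0;-0.002,0,0,0,0,0;-0.002,0,0,0,0,0' | python3 steer.py; echo '-0.001,0,0,0,0,0;-0.002,0,0,0,0,0;-0.002,0,0,0,0,0' | python3 steer.py; echo '-0.001,0,0,0,0,0;-0.002,0,0,0,0,0;-0.002,0,0,0,0,0' | python3 steer.py;echo '-0.001,0,0,0,0,0;-0.002,0,0,0,0,0;-0.002,0,0,0,0,0' | python3 steer.py
```

```text
time_s: 8.15
eef_pos: [541.8, -80.6, 193.8]
ee_rot: [0.001, 0.73, 0.683, 0.0]
force: [0.2, 1.2, 5.8]
grip_width: 0.391
grip_force: 70.4




time_s: 8.45
eef_pos: [541.7, -82.2, 193.7]
ee_rot: [0.0, 0.73, 0.683, 0.001]
force: [-0.0, 2.9, 6.0]
grip_width: 0.395
grip_force: 70.4
time_s: 8.75
eef_pos: [541.6, -84.2, 193.8]
ee_rot: [0.0, 0.73, 0.683, 0.001]
force: [0.2, 3.4, 7.0]
grip_width: 0.394
grip_force: 70.4
time_s: 9.05
eef_pos: [541.5, -86.2, 193.8]
ee_rot: [0.0, 0.73, 0.683, 0.001]
force: [-0.9, 3.1, 6.8]
grip_width: 0.389
grip_force: 70.4
time_s: 9.35
eef_pos: [541.3, -88.2, 193.8]
ee_rot: [0.0, 0.73, 0.683, 0.001]
force: [-0.0, 3.6, 5.2]
grip_width: 0.388
grip_force: 70.4
```

In the tool's units: -2 mm / 1000 = -0.002, -1 mm / 1000 = -0.001.

```bash
for i in 1; do :; done; echo '-0.001,0,0,0,0,0;-0.002,0,0,0,0,0;-0.002,0,0,0,0,0' | python3 steer.py; echo '-0.001,0,0,0,0,0;-0.002,0,0,0,0,0;-0.002,0,0,0,0,0' | python3 steer.py; echo '-0.001,0,0,0,0,0;-0.002,0,0,0,0,0;-0.002,0,0,0,0,0' | python3 steer.py;echo '-0.001,0,0,0,0,0;-0.002,0,0,0,0,0;-0.002,0,0,0,0,0' | python3 steer.py;echo '-0.001,0,0,0,0,0;-0.002,0,0,0,0,0;-0.002,0,0,0,0,0' | python3 steer.py
```

```text
time_s: 9.65
eef_pos: [541.2, -90.2, 193.8]
ee_rot: [0.0, 0.73, 0.683, 0.001]
force: [0.2, 4.2, 5.7]
grip_width: 0.388
grip_force: 70.4
time_s: 9.95
eef_pos: [541.0, -91.7, 193.8]
ee_rot: [-0.0, 0.73, 0.683, 0.001]
force: [-0.0, 7.2, 6.6]
grip_width: 0.39
grip_force: 70.5
time_s: 10.25
eef_pos: [540.9, -93.5, 193.7]
ee_rot: [-0.0, 0.73, 0.683, 0.001]
force: [0.1, 8.7, 7.4]
grip_width: 0.388
grip_force: 70.5
time_s: 10.55
eef_pos: [540.8, -95.5, 193.8]
ee_rot: [-0.0, 0.73, 0.683, 0.001]
force: [0.2, 9.4, 8.4]
grip_width: 0.392
grip_force: 70.5
time_s: 10.85
eef_pos: [540.6, -97.5, 193.8]
ee_rot: [-0.0, 0.73, 0.683, 0.001]
force: [0.3, 8.9, 7.5]
grip_width: 0.391
grip_force: 70.6
```

Contact came at about y = −90.5, where the push force rose from 4 to 9 N and then levelled off. The panel is lifting now. I'll push 22 mm more and then measure.

In the tool's units: -20 mm / 1000 = -0.02, -19 mm / 1000 = -0.019.

```bash
echo '-0.002,0,0,0,0,0;-0.005,0,0,0,0,0;-0.008,0,0,0,0,0;-0.011,0,0,0,0,0;-0.014,0,0,0,0,0;-0.017,0,0,0,0,0;-0.019,0,0,0,0,0;-0.02,0,0,0,0,0' | python3 steer.py; echo '-0.001,0,0,0,0,0;-0.002,0,0,0,0,0;-0.002,0,0,0,0,0;-0.002,0,0,0,0,0' | python3 steer.py
cat > lift.py <<'E'
from h import *
from rig import ctrl, eyes, readout
import sys
eyes.capture("scene");I=eyes.capture("scene");cv2.imwrite(sys.argv[1],I[:,:,::-1])
A=cv2.imread("pics/scene0.png",0);B=cv2.cvtColor(I,cv2.COLOR_RGB2GRAY)
c=eyes.calibration("scene");s=readout.sense();print(s["eef_pos"].round(1),s["force"].round(1))
d=np.array([-.065,-.998,0]);l=np.array([.998,-.065,0]);lip=np.array([536.,-152,0])
# board frame points on the panel: p along x from front, q sideways, z
def flow(P):
    a=proj(c,P).astype(np.float32).reshape(-1,1,2)
    b,st,e=cv2.calcOpticalFlowPyrLK(A,B,a,None,winSize=(13,13),maxLevel=1)
    return (b-a)[:,0],st.ravel()
names=[];P=[]
for n,p,q,z in [("front -y* robot side",0,-78,53),("front mid",0,0,53),("front far",0,70,53),("rosette",72,0,57),("rear near",143,-76,53),("rear far",143,70,53),("board near front corner",-105,-90,12),("board rear near",60,-90,12)]:
    names.append(n);P.append(lip+p*d+q*l+[0,0,z])
P=np.array(P);f,st=flow(P)
for n,p,u,v in zip(names,P,f,st):
    k=proj(c,p+[0,0,10])-proj(c,p); print(n,proj(c,p),u.round(2),v,"lift if vertical",(10*u[1]/k[1]).round(1))
E
python3 lift.py pics/s5.png
```

```text
time_s: 11.65
eef_pos: [539.3, -117.5, 193.8]
ee_rot: [-0.0, 0.73, 0.683, 0.001]
force: [0.6, 9.7, 7.3]
grip_width: 0.393
grip_force: 70.6
time_s: 12.05
eef_pos: [539.2, -119.4, 193.8]
ee_rot: [-0.0, 0.73, 0.683, 0.001]
force: [-0.0, 8.9, 8.1]
grip_width: 0.392
grip_force: 70.6
[ 539.2 -119.4  193.8] [1.3 9.2 7.1]
front -y* robot side [350.8 227.2] [-37.73 -14.68] 1 lift if vertical 45.9
front mid [365.5 215.4] [-19.87  21.9 ] 1 lift if vertical -70.7
front far [377.6 205.7] [ 0.32 -1.  ] 1 lift if vertical 3.3
rosette [388.5 222.5] [ 0.37 -0.61] 1 lift if vertical 2.0
rear near [399.5 245.9] [0.15 0.05] 1 lift if vertical -0.1
rear far [423.  221.5] [ 0.2  -0.06] 1 lift if vertical 0.2
board near front corner [316.4 228.8] [7.53 3.48] 1 lift if vertical -12.0
board rear near [366.7 249.8] [ 0.08 -0.15] 1 lift if vertical 0.5
```

The optical flow agrees with the contact estimate: the rosette has risen 2.0 mm, which means about 4 mm at the front, and the back edge has not moved. A small final push follows, then a check.

In the tool's units: -2.5 mm / 1000 = -0.0025, -2 mm / 1000 = -0.002.

```bash
echo '-0.001,0,0,0,0,0;-0.002,0,0,0,0,0;-0.0025,0,0,0,0,0;-0.0025,0,0,0,0,0;-0.0025,0,0,0,0,0' | python3 steer.py
python3 lift.py pics/s6.png | grep -v board
python3 - <<'E'
import cv2,numpy as np
r=lambda n:cv2.resize(cv2.imread(n)[190:270,330:440],None,fx=5,fy=3.7*1.35,interpolation=cv2.INTER_CUBIC)[:,:]
r=lambda n:cv2.resize(cv2.imread(n)[192:267,320:445],(600,300),interpolation=cv2.INTER_CUBIC)
cv2.imwrite("pics/cmp.png",np.vstack([r("pics/scene0.png"),r("pics/s6.png")]))
E
```

```text
time_s: 12.65
eef_pos: [539.0, -121.9, 193.8]
ee_rot: [-0.0, 0.73, 0.683, 0.001]
force: [0.7, 9.1, 8.5]
grip_width: 0.394
grip_force: 70.6
[ 539.  -121.9  193.8] [0.4 9.7 7.5]
front -y* robot side [350.8 227.2] [-24.85 -55.77] 1 lift if vertical 174.3
front mid [365.5 215.4] [-20.17  22.16] 1 lift if vertical -71.5
front far [377.6 205.7] [ 0.46 -1.05] 1 lift if vertical 3.5
rosette [388.5 222.5] [ 0.39 -0.69] 1 lift if vertical 2.2
rear near [399.5 245.9] [0.13 0.03] 1 lift if vertical -0.1
rear far [423.  221.5] [ 0.17 -0.07] 1 lift if vertical 0.2
```

View pics/cmp.png

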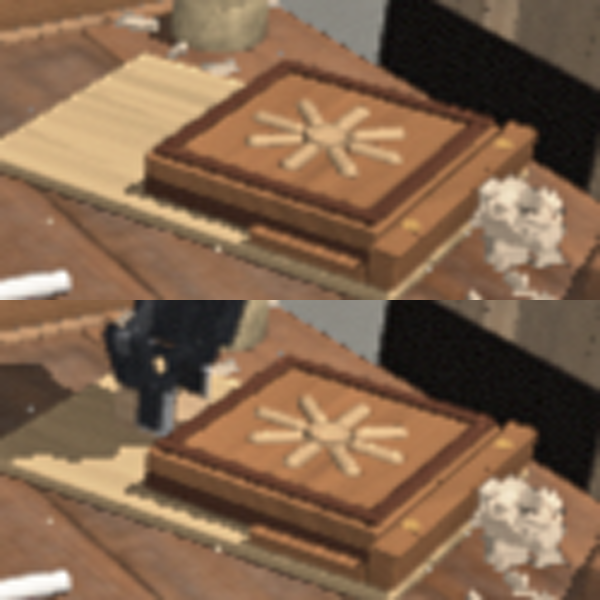

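In the view after the push (lower half), the panel's front is raised evenly along its whole width. Its rear is unchanged at the fence, and the wedge is held between the fingers. I'll fit a shift and tilt to the tracked features to confirm the amount.

Run:
```python
from h import *
from rig import ctrl, eyes, readout
c=eyes.calibration("scene");A=cv2.imread("pics/scene0.png",0);B=cv2.imread("pics/s6.png",0)
d=np.array([-.065,-.998,0]);l=np.array([.998,-.065,0]);lip=np.array([536.,-152,0])
G=[(p,q) for p in range(20,140,8) for q in range(-70,72,8)]
P=np.array([lip+p*d+q*l+[0,0,55] for p,q in G]);a=proj(c,P).astype(np.float32)[:,None]
b,st,_=cv2.calcOpticalFlowPyrLK(A,B,a,None,winSize=(15,15),maxLevel=0,minEigThreshold=3e-3)
r,sr,_=cv2.calcOpticalFlowPyrLK(B,A,b,None,winSize=(15,15),maxLevel=0)
ok=(st.ravel()>0)&(np.abs(r-a).max((1,2))<.1)&(np.abs(b-a).max((1,2))<3)
M=[];y=[]
for (p,q),X,f in zip(np.array(G)[ok],P[ok],(b-a)[ok,0]):
    jd=(proj(c,X+10*d)-proj(c,X))/10;jz=(proj(c,X+[0,0,10])-proj(c,X))/10
    # lift h=front lift, w=roll(mm per mm), t=shift of back edge; top moves +43*h/145 along d
    for k in(0,1): M.append([(145-p)/145*jz[k]+43/145*jd[k],q*jz[k],jd[k]]);y.append(f[k])
from scipy.optimize import least_squares
M=np.array(M);y=np.array(y)
s=least_squares(lambda x:M@x-y,[0,0,0],loss="soft_l1",f_scale=.1)
cov=np.linalg.inv(M.T@M)*np.var(s.fun);print(ok.sum(),s.x,np.sqrt(np.diag(cov)),"sides",s.x[0]+68*s.x[1],s.x[0]-68*s.x[1])
s=readout.sense();print(s["time_s"],s["force"],s["wrist_torque"],s["grip_force"])
```

```text
254 [ 4.68885287e+00  2.63506602e-03 -5.43370514e-01] [0.08155237 0.00098367 0.03965162] sides 4.8680373564133115 4.509668377555342
12.75 [0.39958815 9.71465852 7.4838101 ] [ 1.47804418 -0.25842084 -0.02504709] 70.57757757604122
```

The fit gives a front lift of 4.5–4.9 mm on both sides, with the back edge still down and within 0.5 mm of where it started. That's on target, so I'm handing it in.

```bash
python3 -c "
from rig import ctrl, eyes, readout
print(ctrl.finish_job())"
```

```text
the job is handed in; nothing more can be done
None
```

The job is handed in at about 13 s: the wedge lies flat on the board under the middle of the panel's front edge, still gripped, with the front lifted about 4.7 mm by camera measurement (4.5–4.9 mm across the two sides), the back edge still down at the fence, and the tin, spanner, oil can and block untouched.

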